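# Refile a medicine carton in the dispensary shelf tray

## Task

Put the stray slim, tall medicine carton back into the row in the shelf tray, standing upright directly beside the other carton of its size: push it in, parting its neighbours without toppling any, until it is fully home against the back. Then slide the steel bookend up so that the whole row stands snug and square against the end cheek, and leave the other things on the counter where they are.

Things in the scene. Friction and masses are not known exactly. Their poses are not given: they have to be found in the camera images.
- shelf: Grey steel tray fixed on the counter, cartons in a row in it like books. Origin on the counter; x to its back (away from the robot), y left along the row, z up. Floor 20 mm above the origin, x -63 to +67, y -154 to +131 mm; open front, no lip. Back upstand: inner face x = +53, 42 mm above the floor. End cheek (left): inner face y = +125, 92 mm above the floor. Right end open.
- loose: The stray carton, standing on the counter beside the tray: white board, slim and tall, depth 100, thickness 28, height 100 mm, about 90 g. It stands roughly with its x axis away from the robot. Home in the tray its origin is at about x = +3 mm of the tray. Origin at the centre of its underside; x along its 100 mm depth, y across its thickness, z up.
- twin: The carton in the row that is the same size as the stray one (depth 100, thickness 28, height 100 mm, about 90 g); first, second or third from the end cheek, never next to the bookend. Origin at the centre of its underside; x along its 100 mm depth, y across its thickness, z up.
- wide_a: Thicker, lower carton of the row: depth 100, thickness 40, height 84 mm, about 150 g; among the first three from the cheek. Gaps in the row are 1 to 7 mm between thick cartons, 7 to 13 mm beside the slim one: neighbours slide aside easily on the tray floor (smooth varnished board, friction about 0.3). Origin at the centre of its underside; x along its 100 mm depth, y across its thickness, z up.
- wide_b: Thicker, lower carton in the row: depth 100, thickness 40, height 80 mm, about 140 g; among the first three from the end cheek. Origin at the centre of its underside; x along its 100 mm depth, y across its thickness, z up.
- wide_c: Thicker, lower carton, the last of the row, next to the bookend: depth 100, thickness 40, height 84 mm, about 150 g. Origin at the centre of its underside; x along its 100 mm depth, y across its thickness, z up.
- bookend (a joint): Travel (m) of the sliding steel bookend along the tray's y: 0 at the open right end, grows towards the row (left). Its inner face is at tray y = -125 mm + travel. All five cartons packed tight against the cheek take 176 mm, putting it at 0.074. It slides stiffly (about 1.5 N plus the friction of cartons it pushes) and stays where left.
- bookend_face (a point): Middle of the outer (right) face of the bookend's upright plate, 45 mm above the tray floor; axes as the tray's. Plate 100 mm deep, 4 mm thick, top 88 mm above the floor; a 4 mm high foot reaches 36 mm to the right of its inner face. Its rail and runner are behind the upstand.
- bottle: Bystander: white tablet jar, 58 mm diameter, 105 mm high, standing at the other side of the tray. Origin at the centre of its underside.
- amber: Bystander: amber medicine bottle with a white cap, 56 mm diameter, 110 mm high, to the left of the tray. Origin at the centre of its underside.
- scanner: Bystander: barcode scanner on a round stand, about 85 x 76 x 115 mm, to the right. Origin at the centre of its underside.
There are look-alikes about, which are no part of the job. What is shaped like the wide_a but blue is not meant. What is shaped like the loose but orange is not meant.

How it is judged:
By the outcome, as a careful person would: the job done as asked, in the order asked, and still so for the second after the job is handed in, with the robot touching nothing.
It also fails if it takes over 61 s, if anything falls off the work surface, if the arm or the gripper's body presses on something with over 40 N, if the wrist force passes 120 N, or if a joint passes its speed limit or range.

## Robot

A 6-joint arm with a two-finger parallel gripper is mounted at the origin on the work surface. World frame = base frame: x ahead of the robot, y to its left, z up, the work surface at z = 0. Lengths are in m, angles in rad, forces in N, time in s.
With the tool pointing down it reaches from about 0.225 to 0.875 m from the base axis. Payload 3.4 kg.
Tool frame: the origin (TCP) lies at the very end of the fingers, on their centre line; the grasp point (between the pads) lies 19 mm behind it; z points along the fingers, y is the direction in which the jaws open and shut (so a half turn about z gives the same grasp; the last joint's range is limited). The gripper opens to 85 mm and grips with 20 to 120 N. Pads are 22 mm wide; open, the fingers measure 114 mm over their backs; the gripper's body (76 mm by 85 mm) begins 54 mm behind the grasp point. The pads swing forward as they close: fully open they stand 13 mm farther back than shut.
Start: joints at [1.124, 0.276, 1.505, -0, 1.361, -0.121], TCP at [0.184, 0.545, 0.231] pointing down, gripper open.
Joint ranges: [-2.89, 2.89], [-0.75, 2.08], [0.22, 2.7], [-1.18, 4.32], [0.11, 2.71], [-2.7, 2.7]. Speed limits (rad/s): [2.57, 2.57, 3.14, 3.14, 3.14, 3.14].

## Interface

Orientations are given as a unit quaternion [w, x, y, z].
In Python, from rig import manip, viewer, job gives the robot as it stands.
- The arm moves only by the shell command python3 -m crank 'ROWS' [OPENING] [FORCE]. ROWS is JSON, a list of rows, each a list of 6 numbers: the shift along the tool's x, y, z in m, then the turn, a rotation vector about the tool's x, y, z in degrees. In form: [[dx, dy, dz, rx, ry, rz], ...]. A call has 1 to 20 rows; each row is the pose to reach, as a shift and turn from the pose measured when the call began, along the tool's axes at that moment; what a row does not reach only later rows make up. A row lasts 1/8 s, in which the tool goes at most 62.5 mm and 10.7 degrees, less where a joint would pass 70% of its speed; a pose out of reach is approached as far as the arm can. A call with a gripper value outside its range is refused whole. OPENING is the opening, from 0 (shut) to 1 (fully open), set as the call begins (- or left out, the last holds). The fingers move at their own pace and stop on an object; FORCE is the grip in N (left out, the last holds). Time passes only in rows, so rows that repeat a pose let the fingers close. It gives the time, the measured TCP pose, the force and the opening at its end, in the units of the state.
- manip.get_state(): the state, without advancing time (a new reading comes with each control period).
- viewer.get_image(name): name is "scene" or "side" or "wrist"; returns a dict with "frame" (420x560x3 uint8, blue, green, red), "range_z" (420x560 float32, m along the optical axis (not along the pixel's ray), 0 where there is no reading), "intrinsics" (3x3 intrinsics, pixels), "world_from_camera" (4x4, takes a point from camera to world coordinates); the wrist camera has in their place "mount" (4x4, takes a point from camera to tool coordinates, whose origin is the TCP and whose axes are the flange's). Camera axes: x right, y up, looking along -z (the intrinsics and any distortion apply to the point x, -y, -z); pixel columns grow to the right and rows downward; lengths in m; the calibration is good to about 2 mm. A picture is of the moment at which its call begins: read the wrist's pose just before it.
- job.sign_off(): hands the job in, once; it reports no verdict.
The state is a dict: "clock": time; "qpos": joint angles; "qd": joint speeds; "effort": joint torques, N m; "position": TCP position; "ee_rot": TCP orientation; "contact_force": force on the tool from outside, world axes, zero at the start; "moment": the same for the moment, N m; "width": finger opening in m.
Only numpy, scipy, OpenCV 4.12 (cv2) and the standard library are available. Lean on these libraries where they do the work, as an engineer would, in place of code of your own. Each camera call takes 0.05 s, during which the arm holds its last target. There are 200 camera calls.

## Working session

There is one attempt and no reset: what is moved stays moved. The work goes in short steps, Python scripts to look and compute and a shell command to move; the robot and the scene stay as the last step left them, time stands still between calls to the robot, and variables do not carry over. Pictures are saved under pics/ and viewed, about 8 in all and at most 12, crops included, and the job is handed in when it is done.

```bash
ls; mkdir -p pics
python3 - <<'E'
from rig import manip, viewer
import cv2, numpy as np
print(manip.get_state())
for n in("scene","side"):
    d=viewer.get_image(n); np.savez(f"{n}0.npz",**d); cv2.imwrite(f"pics/{n}0.png",d["frame"])
    print(n,d["intrinsics"],d["world_from_camera"],d.keys())
E
```

```text
pics
{'clock': 0.0, 'qpos': array([ 1.12397841e+00,  2.76583635e-01,  1.50613320e+00,  1.94615436e-06,
        1.36071414e+00, -1.20988797e-01]), 'qd': array([-0.0002721 , -0.00033646,  0.00073766, -0.00055491, -0.0014637 ,
        0.00117583]), 'effort': array([-6.92501708e-04, -4.16774976e+01, -2.45811921e+01, -1.73593376e-04,
        1.08361157e-02,  1.42743588e-05]), 'position': array([0.18381981, 0.54426143, 0.23044618]), 'ee_rot': array([-2.58374700e-04,  1.62194992e-01,  9.86758299e-01, -8.82099280e-04]), 'contact_force': array([-0.49270238, -0.61510381, -0.63910086]), 'moment': array([ 0.03432944,  0.04126062, -0.00887364]), 'width': 0.08537093598525906}
scene [[492.19789753   0.         274.28829727]
 [  0.         492.19789753 209.69218703]
 [  0.           0.           1.        ]] [[-0.88407166 -0.25805213  0.38964908  1.01383714]
 [ 0.46723346 -0.46929777  0.74930133  0.91624175]
 [-0.01049736  0.84449316  0.53546345  0.73219753]
 [ 0.          0.          0.          1.        ]] dict_keys(['frame', 'range_z', 'intrinsics', 'world_from_camera'])
side [[412.60109991   0.         277.74065352]
 [  0.         412.60109991 208.67499241]
 [  0.           0.           1.        ]] [[ 0.82435617  0.32980587 -0.46007063  0.12463874]
 [-0.56594287  0.49750177 -0.6574197  -0.63654755]
 [ 0.01206508  0.80232168  0.59676994  0.6551678 ]
 [ 0.          0.          0.          1.        ]] dict_keys(['frame', 'range_z', 'intrinsics', 'world_from_camera'])
```

View pics/scene0.png

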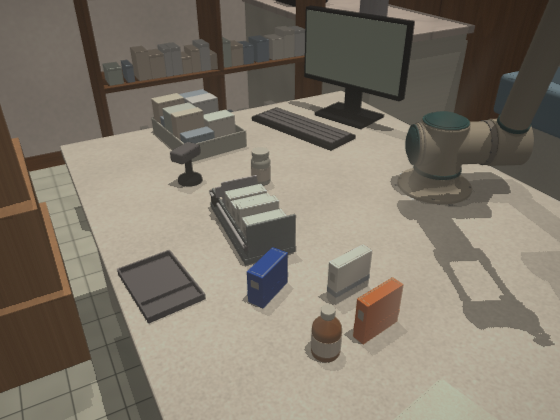

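View pics/side0.png

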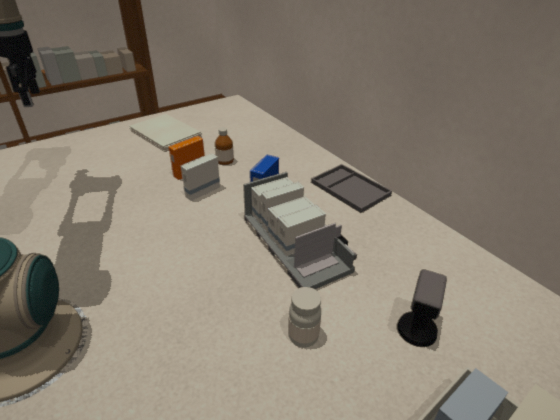

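The scene image has the tray at about (252,220) with the stray white carton at (350,272). The side image has the tray at (300,230) and the stray at (201,175). The orange and blue look-alikes stand next to the stray. Next I'll fuse the range data into a top-down map.

```bash
cat > h.py <<'E'
import numpy as np, cv2
def cloud(d,T=None):
    K=d["intrinsics"];z=d["range_z"];v,u=np.nonzero(z>0);r=z[v,u]
    P=np.c_[(u-K[0,2])/K[0,0]*r,-(v-K[1,2])/K[1,1]*r,-r,np.ones_like(r)]
    T=d["world_from_camera"] if T is None else T
    return (P@T.T)[:,:3],d["frame"][v,u]
def top(P,C,x0,x1,y0,y1,s,zmin=-.01,zmax=.2):  # rows: x decreasing downward; cols: y decreasing to right
    m=(P[:,0]>x0)&(P[:,0]<x1)&(P[:,1]>y0)&(P[:,1]<y1)&(P[:,2]>zmin)&(P[:,2]<zmax)
    P,C=P[m],C[m];o=np.argsort(P[:,2]);P,C=P[o],C[o]
    H=int((x1-x0)*s)+1;W=int((y1-y0)*s)+1
    i=((x1-P[:,0])*s).astype(int);j=((y1-P[:,1])*s).astype(int)
    im=np.zeros((H,W,3),np.uint8);h=np.zeros((H,W),np.float32)
    im[i,j]=C;h[i,j]=P[:,2];return im,h
E
python3 - <<'E'
from h import *
Ps=[];Cs=[]
for n in("scene","side"):
    d=dict(np.load(n+"0.npz"));P,C=cloud(d)
    m=(abs(P[:,0]-.45)<.35)&(abs(P[:,1]-.05)<.5);print(n,"table z",np.median(P[m&(P[:,2]<.012),2]))
    Ps.append(P);Cs.append(C)
P=np.vstack(Ps);C=np.vstack(Cs)
im,h=top(P,C,.25,.85,-.3,.45,500)
hc=cv2.applyColorMap(np.clip(h*255/.16,0,255).astype(np.uint8),cv2.COLORMAP_JET)
out=np.vstack([im,hc])
for k in range(0,76,10):
    cv2.putText(out,"%.2f"%(.45-k/100),(k*5,310),0,.3,(255,255,255),1)
for k in range(0,60,10): cv2.putText(out,"%.2f"%(.85-k/100),(0,300+k*5),0,.3,(255,255,255),1)
cv2.imwrite("pics/top0.png",out[:, :])
# boxes by height
for z0,z1 in((.092,.108),(.108,.125),(.095,.106),(.03,.2)):
    _,hh=top(P,C,.25,.85,-.3,.45,500,z0,z1)
    m=cv2.morphologyEx((hh>0).astype(np.uint8),cv2.MORPH_CLOSE,np.ones((3,3)))
    for c in cv2.findContours(m,0,2)[0]:
        if cv2.contourArea(c)>120:
            (a,b),(w,l),t=cv2.minAreaRect(c);print(z0,"x %.3f y %.3f size %.0f %.0f ang %.1f"%(.85-b/500,.45-a/500,w*2,l*2,t))
E
```

```text
scene table z 0.0003987969238556377
side table z 0.0012785707818614434
0.092 x 0.444 y -0.267 size 59 51 ang 26.6
0.092 x 0.499 y 0.267 size 103 35 ang 81.9
0.092 x 0.513 y 0.383 size 105 38 ang 77.2
0.092 x 0.579 y -0.136 size 15 118 ang 5.4
0.092 x 0.584 y -0.036 size 129 103 ang 5.7
0.092 x 0.589 y 0.062 size 59 121 ang 3.8
0.108 x 0.589 y 0.009 size 38 102 ang 6.3
0.108 x 0.633 y 0.386 size 27 25 ang 45.0
0.108 x 0.590 y 0.084 size 13 121 ang 4.8
0.095 x 0.444 y -0.269 size 57 52 ang 45.0
0.095 x 0.499 y 0.267 size 103 35 ang 82.1
0.095 x 0.513 y 0.383 size 105 38 ang 76.0
0.095 x 0.582 y -0.056 size 88 103 ang 4.4
0.095 x 0.578 y -0.136 size 15 117 ang 5.7
0.095 x 0.589 y 0.011 size 35 102 ang 5.6
0.095 x 0.589 y 0.062 size 59 121 ang 3.8
0.03 x 0.444 y -0.269 size 65 61 ang 49.4
0.03 x 0.498 y 0.266 size 106 36 ang 80.8
0.03 x 0.513 y 0.383 size 106 38 ang 77.5
0.03 x 0.586 y -0.055 size 294 133 ang 3.3
0.03 x 0.633 y 0.385 size 61 58 ang 53.1
0.03 x 0.652 y 0.184 size 108 46 ang 60.6
```

View pics/top0.png

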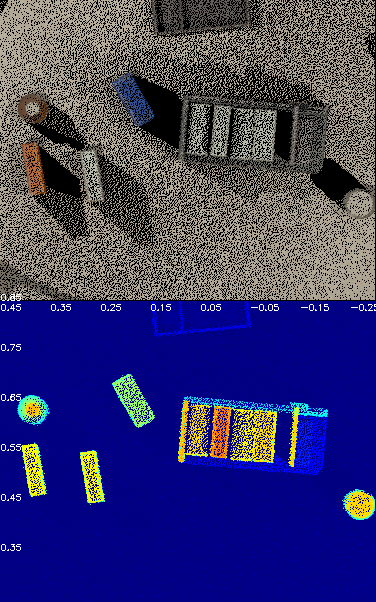

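The top-down map is clear. From the cheek (left) the row reads wide, twin (tallest, at y≈0.01), wide, wide_c, then the bookend. The stray is at about (0.499, 0.267). Now I'll put numbers to the row in the tray frame.

```bash
cat >> h.py <<'E'
def edges(v,lab,bins=.002,thr=.25):
    h,e=np.histogram(v,np.arange(v.min()-bins,v.max()+2*bins,bins));t=thr*np.percentile(h[h>0],80)
    on=h>t;d=np.diff(np.r_[0,on.astype(int),0]);s=np.nonzero(d==1)[0];f=np.nonzero(d==-1)[0]
    print(lab,[(round(e[a]*1000),round(e[b]*1000)) for a,b in zip(s,f) if b-a>1])
def rot(P,yaw,o): # world->local xy
    c,s=np.cos(yaw),np.sin(yaw);q=P[:,:2]-o;return np.c_[q@[c,s],q@[-s,c],P[:,2]]
E
python3 - <<'E'
from h import *
D=[cloud(dict(np.load(n+"0.npz"))) for n in("scene","side")]
P=np.vstack([d[0] for d in D]);P[:,2]-=.001
m=(abs(P[:,0]-.585)<.085)&(abs(P[:,1]+.05)<.17)
# yaw: sharpest y-profile of tops & upstand x-profile
best={}
for k,(z0,z1) in {"tops":(.095,.125),"up":(.057,.066)}.items():
    Q=P[m&(P[:,2]>z0)&(P[:,2]<z1)]
    sc=[]
    for a in np.arange(-9,0,.25):
        q=rot(Q,np.radians(a),np.array([.585,-.05]));v=q[:,1] if k=="tops" else q[q[:,0]>.02,0]
        h,_=np.histogram(v,np.arange(-.2,.2,.002));sc.append((h.astype(float)**2).sum()/h.sum())
    print(k,np.arange(-9,0,.25)[np.argmax(sc)])
yaw=np.radians(-5.5)
q=rot(P[m],yaw,np.array([.585,-.05]))
for lab,z0,z1 in(("cheek/wide+twin",.095,.125),("tall",.116,.124),("mid 102-106",.1015,.1085),("wb 98-101",.097,.1015)):
    s=q[(q[:,2]>z0)&(q[:,2]<z1)&(abs(q[:,0])<.06)];edges(s[:,1],"y "+lab)
s=q[(q[:,2]>.055)&(q[:,2]<.068)];edges(s[:,0],"x up")
s=q[(q[:,2]>.098)];edges(s[:,0],"x tops")
s=q[(q[:,2]>.015)&(q[:,2]<.025)];edges(s[:,0],"x floor");edges(s[:,1],"y floor")
for a,b in((-.01,.03),(.03,.08),(-.05,-.01),(-.1,-.05)):
    s=q[(q[:,1]>a)&(q[:,1]<b)&(abs(q[:,0])<.03)&(q[:,2]>.09)]
    print(a,b,np.histogram(s[:,2],[.09,.096,.098,.1,.102,.104,.106,.108,.112,.116,.12,.124])[0])
# stray
m=(abs(P[:,0]-.499)<.065)&(abs(P[:,1]-.267)<.045)&(P[:,2]>.094)
(c,s_,a)=cv2.minAreaRect((P[m][:,:2]*1000).astype(np.float32));print("stray",c,s_,a,np.percentile(P[m][:,2],[5,50,95]))
E
```

```text
tops -5.0
up -4.75
y cheek/wide+twin [(-93, -83), (-51, 35), (41, 75), (83, 123), (127, 139)]
y tall [(42, 76)]
y mid 102-106 [(-93, -85), (-51, -7), (43, 47), (69, 75), (83, 123), (127, 137)]
y wb 98-101 [(-94, -84), (-50, -46), (-14, 36), (42, 48), (70, 76), (128, 138)]
x up [(-70, 70)]
x tops [(-56, 48)]
x floor [(-73, 15), (17, 63)]
y floor [(-152, -78), (-76, -62), (-60, -46), (-44, -38), (-34, -26), (-14, -6), (30, 36), (42, 48), (50, 54), (62, 66), (68, 72), (92, 98), (100, 104), (126, 138)]
-0.01 0.03 [  1  13 150 177  26   7   1   0   0   0   0]
0.03 0.08 [ 34  38  46  52  28  35  33  68  72 216 157]
-0.05 -0.01 [ 42  21  22  45 225 224   8   0   0   0   0]
-0.1 -0.05 [90 34 33 27 35 38 37 30  0  0  0]
stray (497.68536376953125, 266.2078552246094) (101.71561431884766, 34.778717041015625) 7.813086986541748 [0.09518509 0.09930499 0.10141581]
```

```bash
cat >> h.py <<'E'
from scipy.spatial.transform import Rotation as Ro
def pose():
    from rig import manip
    s=manip.get_state();q=s["ee_rot"];return s,s["position"],Ro.from_quat([q[1],q[2],q[3],q[0]])
def go(p,yaw): # yaw deg of carton-x axis; jaws across it, tool down
    s,c,R=pose();y=np.radians(yaw)
    X=np.array([-np.cos(y),-np.sin(y),0]);Z=np.array([0,0,-1.]);G=Ro.from_matrix(np.c_[X,np.cross(Z,X),Z])
    d=R.inv().apply(np.array(p)-c);print("go",p,yaw,"->",np.round(d,4),np.round((R.inv()*G).as_rotvec(degrees=True),1))
E
python3 -c "
from h import *
go([.588,.009,.24],-5)"
```

```text
go [0.588, 0.009, 0.24] -5 -> [-0.5542 -0.3778 -0.009 ] [ -0.1  -0.  -13.7]
```

```bash
python3 -m crank '[[-0.05,-0.034,-0.009,0,0,-2],[-0.1,-0.068,-0.009,0,0,-4],[-0.15,-0.102,-0.009,0,0,-6],[-0.2,-0.136,-0.009,0,0,-8],[-0.25,-0.17,-0.009,0,0,-10],[-0.3,-0.205,-0.009,0,0,-12],[-0.35,-0.239,-0.009,0,0,-13.7],[-0.4,-0.273,-0.009,0,0,-13.7],[-0.45,-0.307,-0.009,0,0,-13.7],[-0.5,-0.341,-0.009,0,0,-13.7],[-0.54,-0.368,-0.009,0,0,-13.7],[-0.554,-0.378,-0.009,0,0,-13.7],[-0.554,-0.378,-0.009,0,0,-13.7],[-0.554,-0.378,-0.009,0,0,-13.7]]' 0.6 40
cat > look.py <<'E'
import sys
from h import *
from rig import viewer
s,p,R=pose();d=viewer.get_image("wrist")
T=np.eye(4);T[:3,:3]=R.as_matrix();T[:3,3]=p;T=T@d["mount"]
np.savez(sys.argv[1]+".npz",T=T,**d);cv2.imwrite("pics/"+sys.argv[1]+".png",d["frame"])
print("t",s["clock"],"p",p.round(4),"F",s["contact_force"].round(1),"w",round(s["width"],4),"cam",T[:3,3].round(3),"look",(-T[:3,2]).round(2))
E
python3 look.py w1
cat > row.py <<'E'
import sys
from h import *
d=dict(np.load(sys.argv[1]+".npz"));P,C=cloud(d,d["T"]);yaw=np.radians(-5)
m=(abs(P[:,0]-.585)<.095)&(abs(P[:,1]+.05)<.18)&(P[:,2]<.15)
q=rot(P[m],yaw,np.array([.585,-.05]))
print("n",len(q))
for lab,z0,z1 in(("tall",.113,.126),("mid",.102,.111),("low",.095,.102),("floor",.012,.026)):
    s=q[(q[:,2]>z0)&(q[:,2]<z1)&(abs(q[:,0])<.04)]
    if len(s)>30: edges(s[:,1],"y "+lab,.001,.3);edges(s[:,0],"   x",.002)
E
python3 row.py w1
```

```text
clock: 1.85
position: [0.5865, 0.0103, 0.2399]
ee_rot: [-0.001, 0.043, 0.999, -0.0]
contact_force: [0.7, 0.8, -0.1]
width: 0.0511
t 1.85 p [0.5865 0.0103 0.2399] F [ 0.7  0.8 -0.1] w 0.0511 cam [0.509 0.016 0.383] look [ 0.3  -0.03 -0.95]
n 51804
y tall [(44, 72)]
   x [(-40, 40)]
y mid [(-91, -87), (-49, -9), (83, 123)]
   x [(-40, 40)]
y low [(-89, -87), (-6, 35)]
   x [(-40, 40)]
y floor [(-151, -140), (-90, -82), (34, 38), (76, 83)]
   x [(-40, 40)]
```

View pics/w1.png

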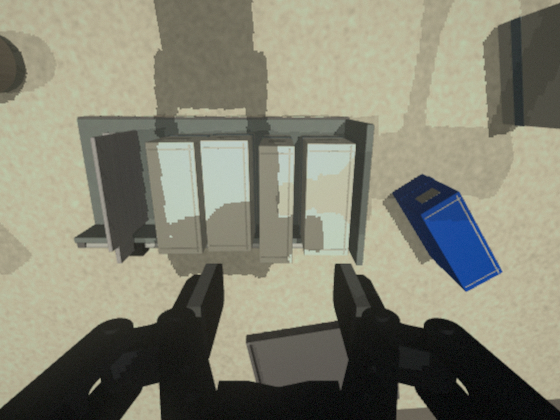

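The wrist view has the row running along image y≈140–260: bookend at x≈120, wide_c 175, wide_b 225, twin 277, wide_a 328 and cheek 360. The blue carton is off to the right. In the tray frame the gaps are 10 mm on each side of the twin, and wide_c has 38 mm free before the bookend.

I'll grip the twin by its protruding top and slide it about 28 mm right, together with wide_b and wide_c. That opens a slot between wide_a and the twin.

```bash
cat > rects.py <<'E'
import sys
from h import *
d=dict(np.load(sys.argv[1]+".npz"));P,C=cloud(d,d["T"])
O=np.array([.585,-.05])
q=rot(P,np.radians(-5),O)
for lab,ya,yb,z0,z1 in [(a.split(",")[0],*map(float,a.split(",")[1:])) for a in sys.argv[2:]]:
    m=(abs(q[:,0])<.13)&(q[:,1]>ya/1e3)&(q[:,1]<yb/1e3)&(q[:,2]>z0/1e3)&(q[:,2]<z1/1e3)
    a,b=np.percentile(q[m][:,0],[.5,99.5]);e,f=np.percentile(q[m][:,1],[.5,99.5])
    s=[np.median(q[m&(abs(q[:,0]-x)<.012)][:,1]) for x in(a+.015,b-.015)]
    print(lab,"n",m.sum(),"x %.1f %.1f  y %.1f %.1f mm"%(a*1e3,b*1e3,e*1e3,f*1e3),"yaw rel",np.degrees(np.arctan2(s[0]-s[1],b-a-.03)).round(1),"z",np.median(q[m][:,2]).round(4))
E
python3 rects.py w1 twin,40,77,114,126 wa,79,125,101,111 wb,-7.5,38,95,103 wc,-52,-8,100,110 be,-96,-80,95,112 cheek,124,140,108,118 upst,-150,-95,55,70
python3 -c "
from h import *
c,s=np.cos(np.radians(5)),np.sin(np.radians(5))
for x in(-2,0):
  p=np.array([.585,-.05])+[c*x/1e3+s*.058,-s*x/1e3+c*.058];print(p);go([*p,.108],-5)"
```

```text
twin n 4062 x -52.2 47.0  y 43.8 71.5 mm yaw rel 0.7 z 0.1202
wa n 5205 x -51.9 46.9  y 82.6 122.2 mm yaw rel 0.3 z 0.1041
wb n 5169 x -54.3 44.8  y -5.2 34.5 mm yaw rel -0.2 z 0.1002
wc n 5311 x -53.4 45.5  y -49.0 -9.2 mm yaw rel -0.2 z 0.1043
be n 1469 x -57.0 57.9  y -91.9 -86.9 mm yaw rel 0.2 z 0.1047
cheek n 1146 x -67.4 52.7  y 128.0 134.2 mm yaw rel 0.0 z 0.112
upst n 356 x 46.9 60.8  y -149.5 -115.4 mm yaw rel -174.8 z 0.0599
[0.58806264 0.0079536 ]
go [np.float64(0.5880626436831806), np.float64(0.007953603974816557), 0.108] -5 -> [-0.0018 -0.0022  0.1321] [-0.  -0.1  0.1]
[0.59005503 0.00777929]
go [np.float64(0.5900550330793641), np.float64(0.007779292489321243), 0.108] -5 -> [-0.0038 -0.0022  0.1321] [-0.  -0.1  0.1]
```

```bash
python3 -m crank '[[-0.002,-0.002,0.05,0,0,0],[-0.002,-0.002,0.09,0,0,0],[-0.002,-0.002,0.115,0,0,0],[-0.002,-0.002,0.127,0,0,0],[-0.002,-0.002,0.132,0,0,0],[-0.002,-0.002,0.132,0,0,0]]' 0.6 40
python3 -m crank '[[0,0,0,0,0,0],[0,0,0,0,0,0],[0,0,0,0,0,0],[0,0,0,0,0,0],[0,0,0,0,0,0]]' 0 40; python3 look.py w2
```

```text
clock: 2.65
position: [0.5886, 0.0085, 0.1089]
ee_rot: [-0.0, 0.042, 0.999, -0.0]
contact_force: [0.5, -0.4, 0.2]
width: 0.0516
clock: 3.28
position: [0.5895, 0.0083, 0.1102]
ee_rot: [0.001, 0.042, 0.999, -0.0]
contact_force: [-0.8, 0.6, 5.8]
width: 0.027
t 3.275 p [0.5895 0.0083 0.1102] F [-0.8  0.6  5.8] w 0.027 cam [0.511 0.014 0.253] look [ 0.31 -0.03 -0.95]
```

Gripped at 27 mm width. Sliding right now.

```bash
python3 -m crank '[[0,-0.003,-0.001,0,0,0],[0,-0.007,-0.001,0,0,0],[0,-0.011,-0.001,0,0,0],[0,-0.015,-0.001,0,0,0],[0,-0.019,-0.001,0,0,0],[0,-0.023,-0.001,0,0,0],[0,-0.027,-0.001,0,0,0],[0,-0.030,-0.001,0,0,0],[0,-0.030,-0.001,0,0,0]]' - 
python3 -m crank '[[0,0,0,0,0,0],[0,0,0,0,0,0],[0,0,0,0,0,0],[0,0,-0.02,0,0,0],[0,0,-0.07,0,0,0],[0,0,-0.12,0,0,0],[0,0,-0.13,0,0,0],[0,0,-0.13,0,0,0]]' 0.6
python3 look.py w3;python3 row.py w3; python3 rects.py w3 twin,10,50,114,126 wa,79,125,101,111 wb,-37,12,95,103 wc,-80,-28,100,110 be,-96,-84,95,112
```

```text
clock: 4.45
position: [0.587, -0.022, 0.1113]
ee_rot: [0.001, 0.042, 0.999, -0.001]
contact_force: [-0.2, 0.2, -1.0]
width: 0.0267
clock: 5.45
position: [0.5867, -0.0218, 0.2416]
ee_rot: [0.002, 0.042, 0.999, -0.001]
contact_force: [0.1, 0.7, -0.0]
width: 0.0514
t 5.45 p [ 0.5867 -0.0218  0.2416] F [ 0.1  0.7 -0. ] w 0.0514 cam [ 0.508 -0.016  0.384] look [ 0.31 -0.03 -0.95]
n 51769
y tall [(13, 41)]
   x [(-40, 40)]
y mid [(-92, -87), (-67, -27), (82, 122), (127, 129)]
   x [(-40, 40)]
y low [(-89, -87), (-28, 12), (127, 129)]
   x [(-40, 40)]
y floor [(-151, -129), (46, 83)]
   x [(-40, 40)]
twin n 4059 x -52.2 46.9  y 13.3 41.0 mm yaw rel -0.1 z 0.1202
wa n 5237 x -52.0 46.7  y 82.5 122.1 mm yaw rel 0.3 z 0.1041
wb n 5114 x -54.0 45.3  y -31.9 11.8 mm yaw rel 0.0 z 0.1002
wc n 5048 x -52.9 45.8  y -66.7 -28.2 mm yaw rel -0.1 z 0.1042
be n 1271 x -57.0 57.7  y -91.8 -87.2 mm yaw rel 0.3 z 0.1055
```

The slot is now 41 mm wide (tray-frame y 41 to 82), and everything is still upright. Next I move over to the stray.

```bash
python3 -c "
from h import *
go([.464,.2616,.24],7.8)"
```

```text
go [0.464, 0.2616, 0.24] 7.8 -> [ 1.455e-01  2.719e-01 -2.000e-04] [ -0.1   0.  -12.7]
```

```bash
python3 -m crank '[[0.025,0.047,0,0,0,-2],[0.05,0.093,0,0,0,-5],[0.075,0.14,0,0,0,-8],[0.1,0.187,0,0,0,-11],[0.125,0.234,0,0,0,-12.7],[0.14,0.262,0,0,0,-12.7],[0.1455,0.272,0,0,0,-12.7],[0.1455,0.272,0,0,0,-12.7],[0.1455,0.272,0,0,0,-12.7]]' 0.7
python3 look.py w4
python3 - <<'E'
from h import *
d=dict(np.load("w4.npz"));P,C=cloud(d,d["T"])
m=(abs(P[:,0]-.498)<.07)&(abs(P[:,1]-.266)<.05)&(P[:,2]>.096)&(P[:,2]<.106)
c,s,a=cv2.minAreaRect((P[m][:,:2]*1000).astype(np.float32));print(m.sum(),c,s,a)
y=np.radians(a if s[0]>s[1] else a-90);print(np.degrees(y))
g=np.array(c)/1e3-.034*np.array([np.cos(y),np.sin(y)]);go([*g,.046],np.degrees(y))
E
```

```text
clock: 6.62
position: [0.4645, 0.2605, 0.2392]
ee_rot: [-0.0, -0.068, 0.998, -0.001]
contact_force: [-0.4, 0.0, -0.0]
width: 0.0599
t 6.625 p [0.4645 0.2605 0.2392] F [-0.4  0.  -0. ] w 0.0599 cam [0.387 0.25  0.382] look [ 0.3   0.04 -0.95]
3243 (497.62945556640625, 264.8335876464844) (100.34009552001953, 28.046213150024414) 9.218634605407715
9.218634605407715
go [np.float64(0.46406859229475284), np.float64(0.2593867118023529), 0.046] 9.218634605407715 -> [ 0.0007 -0.0006  0.1934] [-0.1 -0.  -1.5]
```

```bash
python3 -m crank '[[0.001,-0.001,0.05,0,0,-1.5],[0.001,-0.001,0.1,0,0,-1.5],[0.001,-0.001,0.15,0,0,-1.5],[0.001,-0.001,0.18,0,0,-1.5],[0.001,-0.001,0.193,0,0,-1.5],[0.001,-0.001,0.193,0,0,-1.5]]' 0.7
python3 -m crank '[[0,0,0,0,0,0],[0,0,0,0,0,0],[0,0,0,0,0,0],[0,0,0,0,0,0],[0,0,-0.02,0,0,0],[0,0,-0.05,0,0,0],[0,0,-0.05,0,0,0],[0,0,-0.05,0,0,0]]' 0 40
python3 look.py w5
python3 - <<'E'
from h import *
d=dict(np.load("w5.npz"));P,C=cloud(d,d["T"])
s,p,R=pose();print(p,R.as_rotvec(degrees=True))
L=R.inv().apply(P-p)  # tool coords
m=(abs(L[:,1])<.025)&(P[:,2]>.13)&(P[:,2]<.17)&(L[:,0]<-.012)&(L[:,0]>-.12)
for z in(.136,.146,.15,.155): print(z,(abs(P[m][:,2]-z)<.002).sum())
print("tool-frame x far",np.percentile(L[m][:,0],[.5,5]),"y",np.percentile(L[m][:,1],[1,50,99]),"z top",np.percentile(P[m][:,2],[5,50,95]))
c=np.cos(np.radians(5));sn=np.sin(np.radians(5))
def w(x,y): return np.array([.585+c*x+sn*y,-.05-sn*x+c*y])
go([*w(-.155,.060),.13],-5)
E
```

```text
clock: 7.42
position: [0.4641, 0.2583, 0.0462]
ee_rot: [-0.0, -0.08, 0.997, -0.001]
contact_force: [0.6, 0.1, -0.1]
width: 0.06
clock: 8.43
position: [0.4634, 0.2582, 0.0956]
ee_rot: [-0.001, -0.08, 0.997, -0.001]
contact_force: [0.8, 0.2, -0.7]
width: 0.0276
t 8.425 p [0.4634 0.2582 0.0956] F [ 0.8  0.2 -0.7] w 0.0276 cam [0.386 0.245 0.239] look [ 0.3   0.04 -0.95]
[0.46315508 0.25807835 0.095211  ] [  14.41841918 -179.26563357    0.28515301]
0.136 0
0.146 10
0.15 0
0.155 0
tool-frame x far [-0.01245562 -0.01241908] y [-0.00371984 -0.00131508  0.00181726] z top [0.14698656 0.14753223 0.147931  ]
go [np.float64(0.4358191663606389), np.float64(0.02328082201139174), 0.13] -5 -> [ 0.0646 -0.2275 -0.0339] [-0.2 -0.1 14.2]
```

View pics/w5.png

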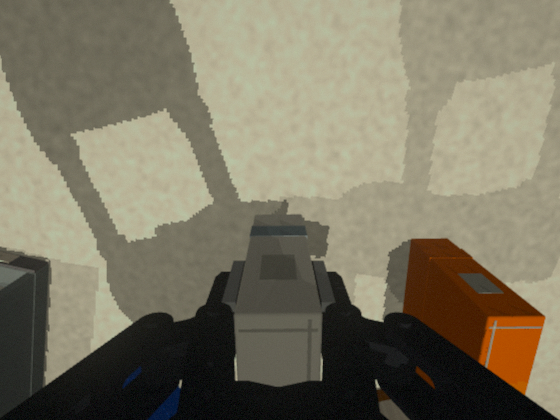

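Held upright, about square in the jaws at (278,290). Moving it to just in front of the slot.

```bash
python3 -m crank '[[0.02,-0.01,0,0,0,2],[0.04,-0.03,0,0,0,5],[0.06,-0.06,0,0,0,8],[0.07,-0.1,0,0,0,11],[0.075,-0.14,0,0,0,14.2],[0.075,-0.18,0,0,0,14.2],[0.075,-0.21,0,0,0,14.2],[0.075,-0.227,0,0,0,14.2],[0.075,-0.227,0,0,0,14.2],[0.075,-0.227,0,0,0,14.2]]' -
python3 - <<'E'
from h import *
from rig import viewer
s,p,R=pose()
print(p,rot(p[None],np.radians(-5),np.array([.585,-.05])))
c=np.cos(np.radians(5));sn=np.sin(np.radians(5))
def w(x,y): return np.array([.585+c*x+sn*y,-.05-sn*x+c*y])
go([*w(-.155,.061),.069],-5)
d=viewer.get_image("side");np.savez("side2.npz",**d)
im=cv2.resize(d["frame"][130:310,170:410],None,fx=3,fy=3);cv2.imwrite("pics/side2.png",im)
P,C=cloud(d);q=rot(P,np.radians(-5),np.array([.585,-.05]))
m=(q[:,0]>-.2)&(q[:,0]<-.075)&(q[:,1]>.04)&(q[:,1]<.08)&(C.min(1)>90)
print("carton z",np.percentile(q[m][:,2],[1,2,50,98]),"x",np.percentile(q[m][:,0],[1,99]),"y",np.percentile(q[m][:,1],[1,99]))
E
```

```text
clock: 9.72
position: [0.4246, 0.0226, 0.0955]
ee_rot: [-0.002, 0.044, 0.999, -0.001]
contact_force: [-0.1, 0.4, -0.9]
width: 0.0276
[0.42463299 0.02258303 0.09546039] [[-0.16608279  0.05832992  0.09546039]]
go [np.float64(0.4359063221033866), np.float64(0.024277016709483484), 0.069] -5 -> [-0.0112  0.0028  0.0264] [-0.2 -0.2 -0. ]
carton z [-0.00106047 -0.00080701  0.00432999  0.50011409] x [-0.19952349 -0.07705214] y [0.04045873 0.07917025]
```

View pics/side2.png

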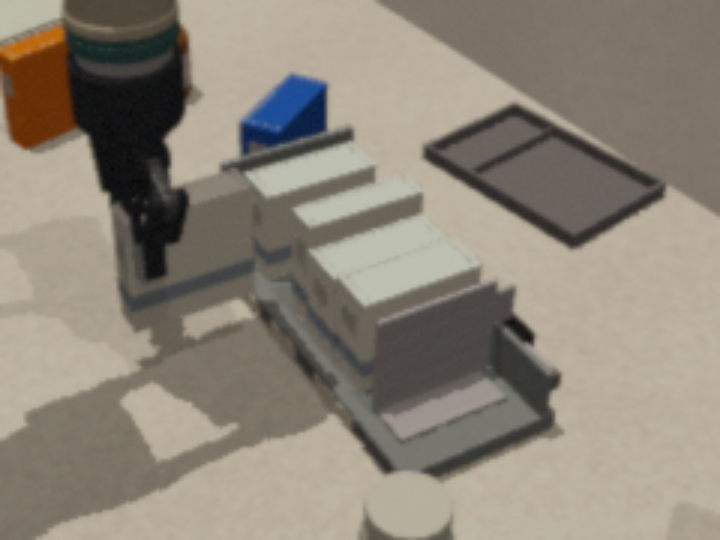

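Carton upright in the jaws at (185,245) of the crop, square to the slot. Lowering and inserting part way.

```bash
python3 -m crank '[[0,0.0027,0.012,0,0,0],[0,0.0027,0.0225,0,0,0],[0,0.0027,0.0245,0,0,0],[-0.01,0.0027,0.0245,0,0,0],[-0.022,0.0027,0.0245,0,0,0],[-0.034,0.0027,0.0245,0,0,0],[-0.046,0.0027,0.0245,0,0,0],[-0.058,0.0027,0.0245,0,0,0],[-0.07,0.0027,0.0245,0,0,0],[-0.08,0.0027,0.0245,0,0,0],[-0.09,0.0027,0.0245,0,0,0],[-0.096,0.0027,0.0245,0,0,0],[-0.096,0.0027,0.0245,0,0,0]]' -
python3 look.py w6; python3 row.py w6
python3 - <<'E'
from h import *
s,p,R=pose();print(rot(p[None],np.radians(-5),np.array([.585,-.05])))
E
```

```text
clock: 11.4
position: [0.5209, 0.017, 0.0707]
ee_rot: [-0.002, 0.043, 0.999, -0.002]
contact_force: [-0.9, -0.4, -0.6]
width: 0.0278
t 11.4 p [0.5209 0.017  0.0707] F [-0.9 -0.4 -0.6] w 0.0278 cam [0.443 0.024 0.214] look [ 0.3  -0.03 -0.95]
n 99175
y tall [(13, 21)]
   x []
y mid [(-57, -37), (101, 114)]
   x [(-40, -20)]
y low [(-6, 0)]
   x [(-40, -34)]
[[-0.07024979  0.06117853  0.07066593]]
```

```bash
python3 -m crank '[[0,0,0.002,0,0,0],[0,0,0.004,0,0,0],[0,0,0.0045,0,0,0],[0,0,0.0045,0,0,0]]' -
python3 -m crank '[[0,0,0,0,0,0],[0,0,0,0,0,0],[0,0,0,0,0,0],[0.02,0,0,0,0,0],[0.05,0,0,0,0,0],[0.06,0,0,0,0,0],[0.06,0,0,0,0,0]]' 0.5
python3 -m crank '[[0,0,0.006,0,0,0],[0,0,0.006,0,0,0],[0,0,0.006,0,0,0],[0,0,0.006,0,0,0],[0,0,0.006,0,0,0]]' 0 
python3 look.py w7; python3 rects.py w7 loose,30,80,114,126
python3 - <<'E'
from h import *
s,p,R=pose();print(rot(p[None],np.radians(-5),np.array([.585,-.05])))
E
```

```text
clock: 11.95
position: [0.5203, 0.0171, 0.0676]
ee_rot: [-0.002, 0.043, 0.999, -0.001]
contact_force: [-1.6, -0.4, 9.5]
width: 0.0278
clock: 12.82
position: [0.4607, 0.0223, 0.0679]
ee_rot: [-0.001, 0.043, 0.999, -0.002]
contact_force: [1.8, -0.6, 0.5]
width: 0.0428
clock: 13.45
position: [0.4608, 0.0223, 0.062]
ee_rot: [-0.001, 0.043, 0.999, -0.002]
contact_force: [0.3, -0.1, -0.2]
width: -0.0001
t 13.45 p [0.4608 0.0223 0.062 ] F [ 0.3 -0.1 -0.2] w -0.0001 cam [0.383 0.029 0.205] look [ 0.3  -0.03 -0.95]
loose n 853 x -129.9 -120.6  y 30.0 64.4 mm yaw rel -177.1 z 0.1192
[[-0.13006893  0.06121306  0.06197721]]
```

View pics/w7.png

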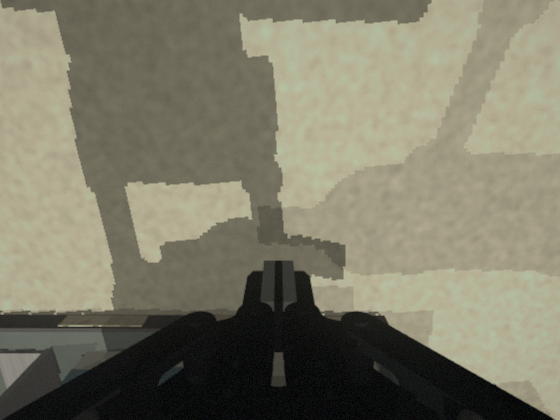

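The wrist view is blocked by the closed fingers at (280,290), so I'll push by force reading and check from the side camera.

```bash
python3 -m crank '[[-0.012,0,0,0,0,0],[-0.02,0,0,0,0,0],[-0.026,0,0,0,0,0],[-0.03,0,0,0,0,0],[-0.034,0,0,0,0,0],[-0.038,0,0,0,0,0],[-0.042,0,0,0,0,0],[-0.046,0,0,0,0,0],[-0.05,0,0,0,0,0],[-0.053,0,0,0,0,0],[-0.056,0,0,0,0,0],[-0.058,0,0,0,0,0],[-0.058,0,0,0,0,0]]' -
python3 - <<'E'
from h import *
from rig import viewer
s,p,R=pose();print(rot(p[None],np.radians(-5),np.array([.585,-.05])),s["contact_force"])
P=[];q=[]
for n in("side","scene"):
    d=viewer.get_image(n);P,C=cloud(d);q=rot(P,np.radians(-5),np.array([.585,-.05]));m=(q[:,2]>.115)&(q[:,2]<.126)&(abs(q[:,0])<.09)
    for l,a,b in(("twin",.01,.043),("loose",.043,.085)):
        k=m&(q[:,1]>a)&(q[:,1]<b);print(n,l,k.sum(),"x",np.percentile(q[k,0],[1,99]).round(4),"y",np.percentile(q[k,1],[2,98]).round(4))
    cv2.imwrite(f"pics/{n}3.png",cv2.resize(d["frame"][130:310,170:410],None,fx=3,fy=3) if n=="side" else d["frame"])
E
```

```text
clock: 15.12
position: [0.5188, 0.0173, 0.0618]
ee_rot: [-0.001, 0.043, 0.999, -0.002]
contact_force: [-0.2, 0.2, -0.8]
width: 0.0
[[-0.07185119  0.06123335  0.06184238]] [-0.24567925  0.1516928  -0.78907853]
side twin 405 x [-0.0844  0.046 ] y [0.0127 0.0404]
side loose 295 x [-0.0848  0.04  ] y [0.0461 0.0747]
scene twin 291 x [-0.0613  0.0471] y [0.0153 0.0428]
scene loose 369 x [-0.063   0.0416] y [0.0448 0.0787]
```

View pics/side3.png

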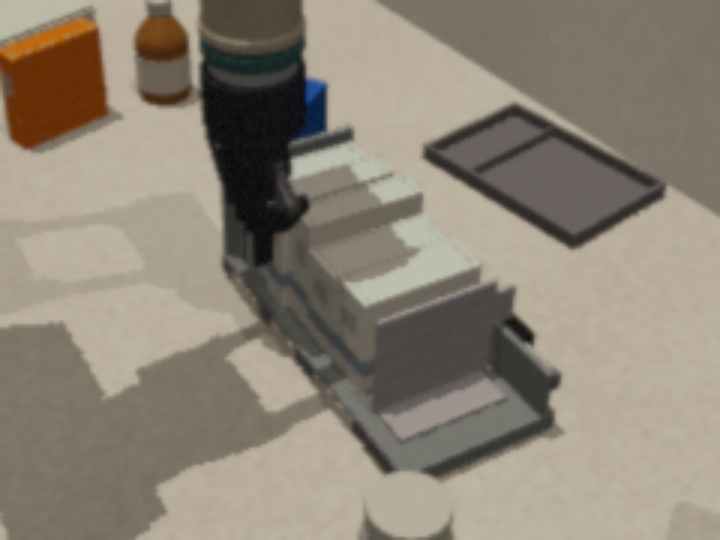

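The stray is upright, and its back is 5–6 mm short of home (41 mm against 47 mm). Pushing the rest.

```bash
python3 -m crank '[[-0.002,0,0,0,0,0],[-0.004,0,0,0,0,0],[-0.006,0,0,0,0,0],[-0.007,0,0,0,0,0],[-0.008,0,0,0,0,0],[-0.008,0,0,0,0,0]]' -
python3 -c "
from h import *
s,p,R=pose();print(rot(p[None],np.radians(-5),np.array([.585,-.05])))"
```

```text
clock: 15.98
position: [0.5252, 0.0167, 0.0615]
ee_rot: [-0.002, 0.043, 0.999, -0.001]
contact_force: [-3.9, 0.5, 1.3]
width: 0.0004
[[-0.06535048  0.06126972  0.06151099]]
```

Contact force is about 4 N and motion has stalled at the back, so the stray is home. Retreat and go to the right of the bookend.

```bash
python3 -m crank '[[0.02,0,0,0,0,0],[0.04,0,-0.02,0,0,0],[0.04,0,-0.08,0,0,0],[0.03,-0.04,-0.13,0,0,0],[0.01,-0.09,-0.14,0,0,0],[-0.02,-0.14,-0.14,0,0,0],[-0.05,-0.18,-0.14,0,0,0],[-0.06,-0.193,-0.14,0,0,0],[-0.06,-0.193,-0.14,0,0,0],[-0.06,-0.193,-0.14,0,0,0]]' 0
python3 look.py w8; python3 rects.py w8 twin,8,43,114,126 loose,43.5,79,114,126 wa,79,125,101,111 wb,-37,12,95,103 wc,-80,-28,100,110 be,-97,-84,95,112 ; python3 -c "
from h import *
s,p,R=pose();print(rot(p[None],np.radians(-5),np.array([.585,-.05])))"
```

```text
clock: 17.23
position: [0.5683, -0.1789, 0.2017]
ee_rot: [-0.003, 0.043, 0.999, -0.001]
contact_force: [0.2, 0.1, 1.0]
width: 0.0001
t 17.225 p [ 0.5683 -0.1789  0.2017] F [0.2 0.1 1. ] w 0.0001 cam [ 0.491 -0.173  0.345] look [ 0.3  -0.03 -0.95]
twin n 5906 x -52.0 46.6  y 12.4 40.9 mm yaw rel 0.2 z 0.12
loose n 4673 x -51.9 47.6  y 45.5 73.6 mm yaw rel -6.0 z 0.1199
wa n 63 x 30.4 47.1  y 87.9 92.8 mm yaw rel 177.2 z 0.104
wb n 6313 x -53.7 45.7  y -32.9 11.8 mm yaw rel -0.1 z 0.1001
wc n 6768 x -52.9 46.2  y -67.2 -28.2 mm yaw rel 0.2 z 0.1041
be n 1095 x -57.1 59.0  y -92.1 -87.9 mm yaw rel -0.1 z 0.1075
[[-0.00545602 -0.12975262  0.2018799 ]]
```

View pics/w8.png

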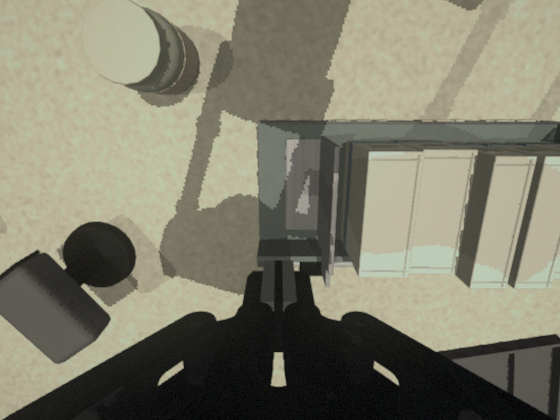

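The stray is home: x −51.9 to 47.6, the same as the twin. The bookend plate is at (328,200) and the fingers are clear of it at (280,280). The jar and scanner are well away to the left. Descend and push.

```bash
python3 -m crank '[[0,0,0.05,0,0,0],[0,0,0.1,0,0,0],[0,0,0.13,0,0,0],[0,0,0.142,0,0,0],[0,0,0.142,0,0,0],[0,0.008,0.142,0,0,0],[0,0.014,0.142,0,0,0],[0,0.018,0.142,0,0,0],[0,0.022,0.142,0,0,0],[0,0.026,0.142,0,0,0],[0,0.03,0.142,0,0,0],[0,0.034,0.142,0,0,0],[0,0.038,0.142,0,0,0],[0,0.042,0.142,0,0,0],[0,0.046,0.142,0,0,0],[0,0.05,0.142,0,0,0],[0,0.05,0.142,0,0,0]]' 0
cat > be.py <<'E'
from h import *
from rig import viewer
s,p,R=pose();print("TCP",rot(p[None],np.radians(-5),np.array([.585,-.05])).round(4),"F",s["contact_force"])
for n in("side","scene"):
    d=viewer.get_image(n);P,C=cloud(d);q=rot(P,np.radians(-5),np.array([.585,-.05]));q[:,2]-=.001
    np.savez(n+"L.npz",**d);cv2.imwrite(f"pics/{n}L.png",cv2.resize(d["frame"][130:310,170:410],None,fx=3,fy=3) if n=="side" else d["frame"])
    m=(abs(q[:,0])<.045)&(abs(q[:,1])<.15)
    for l,a,b in(("slim",.115,.126),("mid/be",.1015,.111),("low",.096,.101)): edges(q[m&(q[:,2]>a)&(q[:,2]<b),1],n+" "+l,.0015)
E
python3 be.py
```

```text
clock: 19.4
position: [0.573, -0.1315, 0.061]
ee_rot: [-0.001, 0.042, 0.999, -0.003]
contact_force: [-1.9, -9.5, 7.2]
width: 0.0001
TCP [[-0.0048 -0.0822  0.061 ]] F [-1.92725208 -9.51260307  7.15082148]
side slim [(-99, -95), (31, 90)]
side mid/be [(-53, -47), (-41, -6), (30, 36), (108, 133)]
side low [(-52, -47), (-2, 35)]
scene slim [(34, 93)]
scene mid/be [(-51, -3), (85, 120), (127, 139)]
scene low [(-10, 2), (132, 138)]
```

```bash
python3 -m crank '[[0,0.003,0,0,0,0],[0,0.004,0,0,0,0],[0,0.005,0,0,0,0],[0,0.005,0,0,0,0],[0,0.005,0,0,0,0]]' 0; python3 be.py
```

```text
clock: 20.12
position: [0.5748, -0.1301, 0.0626]
ee_rot: [0.001, 0.041, 0.999, -0.006]
contact_force: [-1.5, -13.2, 7.9]
width: -0.0004
TCP [[-0.0032 -0.0807  0.0626]] F [ -1.49729781 -13.19093235   7.86934218]
side slim [(-97, -94), (31, 91)]
side mid/be [(-93, -90), (-52, -48), (-43, -7), (29, 36), (108, 132)]
side low [(-53, -48), (-3, 37)]
scene slim [(33, 93)]
scene mid/be [(-52, -4), (84, 120), (128, 138)]
scene low [(-10, 3), (131, 138)]
```

Stalled at 13 N, so the row is packed. Back off and look from above.

```bash
python3 -m crank '[[0,-0.015,0,0,0,0],[0,-0.035,0,0,0,0],[0,-0.04,-0.05,0,0,0],[0,-0.04,-0.1,0,0,0],[0.03,0,-0.15,0,0,0],[0.05,0.05,-0.18,0,0,0],[0.05,0.09,-0.18,0,0,0],[0.05,0.12,-0.18,0,0,0],[0.05,0.12,-0.18,0,0,0],[0.05,0.12,-0.18,0,0,0]]' 0
python3 look.py w9; python3 row.py w9; python3 rects.py w9 twin,28,59.5,114,126 loose,60,92,114,126 wa,88,128,101,108 wb,-8,32,95,101.5 wc,-47,-10,101.8,108 be,-58,-48,104.5,112 cheek,124,140,108.5,118
```

```text
clock: 21.48
position: [0.5345, -0.0049, 0.2404]
ee_rot: [-0.0, 0.042, 0.999, -0.007]
contact_force: [0.2, -0.9, -0.5]
width: -0.0001
t 21.475 p [ 0.5345 -0.0049  0.2404] F [ 0.2 -0.9 -0.5] w -0.0001 cam [0.456 0.003 0.383] look [ 0.3  -0.04 -0.95]
n 45818
y tall [(33, 88)]
   x [(-40, 36)]
y mid [(-52, -7), (91, 129)]
   x [(-40, 40)]
y low [(-9, 32)]
   x [(-40, 40)]
y floor [(-150, -85), (-84, -79)]
   x [(-40, 40)]
twin n 1857 x -52.5 3.9  y 32.9 59.4 mm yaw rel -2.6 z 0.1202
loose n 3068 x -52.4 45.9  y 60.2 88.0 mm yaw rel -4.3 z 0.1202
wa n 4199 x -52.2 46.9  y 90.9 127.9 mm yaw rel -0.0 z 0.1041
wb n 3483 x -54.1 43.7  y -7.8 31.4 mm yaw rel 10.1 z 0.1002
wc n 4087 x -53.1 45.7  y -46.9 -10.2 mm yaw rel -0.1 z 0.1043
be n 424 x -57.1 41.5  y -51.8 -48.0 mm yaw rel -0.1 z 0.1082
cheek n 996 x -67.9 52.2  y 127.8 134.2 mm yaw rel 0.1 z 0.112
```

View pics/w9.png

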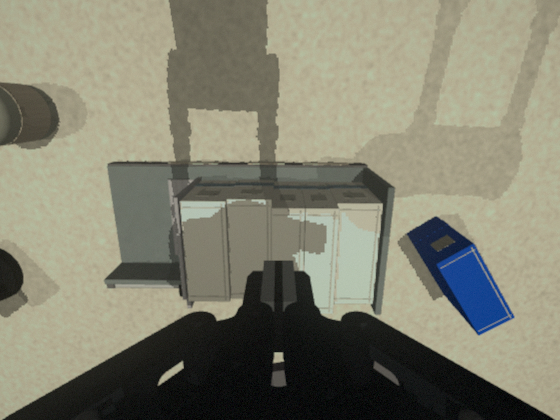

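The row is packed: wide_a touches the cheek at y≈128 and the bookend's inner face is at −48, which makes 176 mm in total. All fronts line up in the image at y≈190. Handing in.

```bash
python3 -c "
from rig import job; print(job.sign_off())"
```

```text
the job is handed in; nothing more can be done
None
```

The stray carton is back in the tray beside its twin, fully home against the back, and the bookend is up against the row. The arm finished at about 21.5 s of the 61 s allowed; no verdict was given on handing in.

**What I did:**
- I gripped the twin by its protruding top and slid it right, with the two cartons beyond it, which opened a 41 mm slot.
- I carried the stray in by its front end, released it, and pushed it home with the fingers shut until it stalled at about 4 N.
- I then pushed the bookend left until the row stalled at about 13 N, and backed the arm away.

**Last checks (overhead wrist view):**
- **Row length:** it spans 176 mm from the cheek to the bookend's inner face, which is the packed length you gave.
- **Stray:** it stands upright between wide_a and the twin, and its back is level with wide_a's to about 1 mm.
- **Heights:** all five carton tops are at their correct heights, so nothing has tipped.
- **Other objects:** I did not go near the bottles, scanner or look-alikes, and those in view looked undisturbed. I did not measure them again.

**Checks that disagreed:**
- **wide_b:** its front is still about 2 mm forward of the row's most set-back fronts, as it was at the start.
- **Final yaw:** the readings for the twin, the stray and wide_b were −2.6°, −4.3° and 10.1°. I put these down to the gripper blocking part of the view, because each carton measured about its own thickness and the row came to its packed length.

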